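# Pack and close the milk-free praline box

## Robot

A 6-joint arm with a two-finger parallel gripper is mounted at the origin on a cart in front of the work surface, level with it; the furniture and walls round the work are solid. World frame = base frame: x ahead of the robot, y to its left, z up, the work surface at z = 0. Lengths are in m, angles in degrees, forces in N, time in s.
With the tool pointing down it reaches from about 0.35 to 0.875 m from the base axis. Payload 4.2 kg.
Tool frame: the origin (TCP) lies between the finger pads; the fingertips stand 17 mm ahead of it and the grasp point (between the pads) lies 2 mm behind it; z points along the fingers, y is the line along which they close (so a half turn about z gives the same grasp; the last joint's range is limited). The gripper opens to 87 mm and grips with 3 to 60 N. Pads are 19 mm wide; open, the fingers measure 117 mm over their backs; the gripper's body (75 mm by 190 mm) begins 51 mm behind the grasp point.
Start: joints at [91.822, 22.042, 0.453, 0, -68.411, -14.817], TCP at [0.141, 0.609, 0.24] pointing down, gripper open.
Joint ranges: [-179.83, 179.83], [-69.29, 118.12], [-61.27, 80.66], [-181.25, 117.63], [-171.15, -9.14], [-177.46, 177.46]. Speed limits (degrees/s): [159.86, 159.86, 180, 180, 180, 180].

## Interface

Orientations are given as a 3x3 rotation matrix whose columns are the frame's x, y, z axes.
In Python, from station import r gives the robot as it stands.
- The arm moves only by the tool servo_tool, never from a script. Its argument "targets" is a list of rows, each a list of 5 numbers: the shift along the world's x, y, z in units of 30 mm (1.0 is 30 mm), then the turn about the world's z in rad, then the finger opening in mm, from 0 to 87. In form: [[x, y, z, turn, gripper], ...]. A call has exactly 5 rows; each row is the pose to reach, as a shift and turn from the pose commanded when the call began; what a row does not reach only later rows make up. A row lasts 1/12 s, in which the tool goes at most 41.7 mm and 7.16 degrees, less where a joint would pass 70% of its speed; a pose out of reach is approached as far as the arm can. A call with a gripper value outside its range is refused whole. The fingers move at their own pace and stop on an object; the grip force is fixed at half the most. Time passes only in rows, so rows that repeat a pose let the fingers close, or fill a call up. It gives the time, the measured TCP pose, the force, the opening and the grip force at its end, in the units of the state.
- r.sense(): the state, without advancing time (a new reading comes with each control period).
- r.capture(name): name is "scene" or "top" or "wrist"; returns a dict with "pixels" (480x640x3 uint8, red, green, blue), "fx", "fy", "cx", "cy" (pixels), "dist_coeffs" ([k1, k2, p1, p2, k3] as OpenCV has them; the pictures are not rectified), "world_from_camera" (4x4, takes a point from camera to world coordinates). Camera axes: x right, y down, z forward; pixel columns grow to the right and rows downward; lengths in m; the calibration is good to about 2 mm. A picture is of the moment at which its call begins. There is no depth.
- r.finish_job(): hands the job in; it is judged then, once.
The state is a dict: "time_s": time; "joints": joint angles; "joint_velocities": joint speeds; "effort": joint torques, N m; "tcp_pos": TCP position; "ee_rot": TCP orientation; "wrist_force": force on the tool from outside, world axes, zero at the start; "moment": the same for the moment, N m; "gripper_width": opening from 0.0 (shut) to 1.0 (fully open); "gripper_force": force on a finger pad.
Only numpy, scipy, OpenCV 4.12 (cv2) and the standard library are available. Lean on these libraries where they do the work, as an engineer would, in place of code of your own. Each camera call takes 0.05 s, during which the arm holds its last target. There are 200 camera calls.

## Task

A customer who must not have milk has ordered the assortment in dark chocolate: put the four dark pralines, one after another, into the pockets of the gift box that have their shapes, each sitting upright on the pocket's floor, and then close the box with its lid, pushed home on the base. The four light-brown milk-chocolate twins do not belong in it; leave them where they are. Set the pralines down, do not drop them, since they chip.

Things in the scene. Friction and masses are not known exactly. Their poses are not given: they have to be found in the camera images.
- box_base: mm: loose open base of a slim gift box, 222 x 64, 0.5 kg: burgundy plate 3 thick with a cream insert on it (top at z = 10; 212 x 54 at its foot, 206 x 50 at its top) that has a row of four pockets down to the plate (floor z = 3, 7 deep), each 3.5 larger all round than its praline, the mouth bevelled to 6.5. Origin: centre of the underside; x along the row (heart at -x, baton at +x), z up
- box_lid: mm: burgundy lid with gold lines and a clear window, 221 x 63 outside, 217 x 59 inside, 32 high, about 60 g, lying open side down. Origin: centre of its lower rim; x along its length, z up (top at z = 32). Gripped across its 63 at mid-length. On the box it fits over the insert and its rim rests on the plate at z = 3, either way round
- dark_heart: mm: praline of dark chocolate, nearly black, 25 high (upright sides up to 19.5), about 28 g: heart 30.7 wide along y (across the lobes), with red crumbs on top; origin on the line through the lobe centres, where it is gripped: lobes to x = +9, point to x = -19, at the underside, z up. Its place: at box x = -74.5, y = 0, its axes along the box's (point to -x), standing on the pocket floor
- dark_square: mm: praline of dark chocolate, nearly black, 25 high (upright sides up to 19.5), about 28 g: square, 30 x 30 along x and y, with three white stripes on top; origin at the centre, at the underside, z up. Its place: at box x = -32, y = 0, sides parallel, standing on the pocket floor
- dark_round: mm: praline of dark chocolate, nearly black, 25 high (upright sides up to 19.5), about 28 g: round, 30 in diameter, with gold flakes on top; origin at the centre, at the underside, z up. Its place: at box x = +16, y = 0, standing on the pocket floor
- dark_baton: mm: praline of dark chocolate, nearly black, 25 high (upright sides up to 19.5), about 28 g: baton with rounded ends, 44 long (x) and 22 wide (y), with green crumbs on top; origin at the centre, at the underside, z up. Its place: at box x = +71.5, y = 0, lengthwise along x, standing on the pocket floor
- milk_heart: mm: praline of milk chocolate, light brown, 25 high, loose, to be left alone: heart 30.7 wide along y (across the lobes), with red crumbs on top; origin on the line through the lobe centres, where it is gripped: lobes to x = +9, point to x = -19, at the underside, z up
- milk_square: mm: praline of milk chocolate, light brown, 25 high, loose, to be left alone: square, 30 x 30 along x and y, with three white stripes on top; origin at the centre, at the underside, z up
- milk_round: mm: praline of milk chocolate, light brown, 25 high, loose, to be left alone: round, 30 in diameter, with gold flakes on top; origin at the centre, at the underside, z up
- milk_baton: mm: praline of milk chocolate, light brown, 25 high, loose, to be left alone: baton with rounded ends, 44 long (x) and 22 wide (y), with green crumbs on top; origin at the centre, at the underside, z up
Mind the look-alikes: they are no part of the job. What is shaped like the dark_round but purple is not meant.

How it is judged (in metres and radians):
On the way, in this order (a step that is already met when the one before it is completed fails the run):
1. all four dark pralines sit in their own pockets (x of dark_heart in the frame of box_base between -0.0825 and -0.0665 m and y of dark_heart in the frame of box_base between -0.008 and 0.008 m and z of each of dark_heart, dark_square, dark_round, dark_baton in the frame of box_base below 0.0055 m and angle between each of dark_heart, dark_square, dark_round, dark_baton's own z axis and vertical below 0.12 rad and x of dark_square in the frame of box_base between -0.04 and -0.024 m and y of dark_square in the frame of box_base between -0.008 and 0.008 m and x of dark_round in the frame of box_base between 0.008 and 0.024 m and y of dark_round in the frame of box_base between -0.008 and 0.008 m and x of dark_baton in the frame of box_base between 0.0635 and 0.0795 m and y of dark_baton in the frame of box_base between -0.008 and 0.008 m), for 0.2 s.
2. the lid is on the box (x of box_lid in the frame of box_base between -0.006 and 0.006 m and y of box_lid in the frame of box_base between -0.006 and 0.006 m and z of box_lid in the frame of box_base below 0.006 m and angle between box_lid's own z axis and vertical below 0.05 rad and angle between the x axis of box_lid and the x axis of box_base, either way round below 0.06 rad), for 0.2 s.
At the end, for the whole second after the job is handed in: Each dark praline stands upright (7 deg) in the pocket of its shape, within 8 mm of its place and less than 5.5 mm above the box's underside; the lid's rim is down on the flange (below 6 mm), centred within 6 mm, parallel within 3.4 deg, level within 3 deg; all released, at rest (all of step 1 and all of step 2 and linear speed of each of box_base, box_lid, dark_heart, dark_square, dark_round, dark_baton below 0.01 m/s); the robot touches nothing.
It fails at once if a milk-chocolate praline is shifted by more than 20 mm (distance of any of milk_heart, milk_square, milk_round, milk_baton from where it was at the start of the episode above 0.02 m).
It fails at once if a dark praline is dropped: out of the fingers with its underside more than 45 mm above the table ((contact force between the fingers and dark_heart below 0.01 N and height (world z) of dark_heart above 0.045 m) or (contact force between the fingers and dark_square below 0.01 N and height (world z) of dark_square above 0.045 m) or (contact force between the fingers and dark_round below 0.01 N and height (world z) of dark_round above 0.045 m) or (contact force between the fingers and dark_baton below 0.01 N and height (world z) of dark_baton above 0.045 m)).
It also fails if it takes over 134 s, if anything falls off the work surface, if the arm or the gripper's body presses on something with over 40 N, if the wrist force passes 120 N, or if a joint passes its speed limit or range.

## Working session

There is one attempt and no reset: what is moved stays moved. The work goes in short steps, Python scripts to look and compute and a tool call to move; the robot and the scene stay as the last step left them, time stands still between calls to the robot, and variables do not carry over. Pictures are saved under pics/ and viewed, at most 14 in all, crops included, and the job is handed in when it is done.

Besides the shell and the picture viewer there is one more tool, called after "Call:" as a command line: name --pt "numbers of a row" for each row, then --argument value for the rest. servo_tool: Moves the arm, as the interface text tells. Its arguments: {"type":"object","properties":{"targets":{"type":"array","items":{"type":"array","items":{"type":"number"}}}},"required":["targets"]}

```bash
mkdir -p pics; ls; python3 - <<'E'
from station import r
import cv2
for n in("top","scene"):
    c=r.capture(n); cv2.imwrite(f"pics/{n}0.png",c["pixels"][:,:,::-1]); print(n,c["fx"],c["cx"],c["cy"],c["dist_coeffs"],c["world_from_camera"])
s=r.sense();print(s["time_s"],s["tcp_pos"],s["ee_rot"],s["wrist_force"])
E
```

```text
pics
top 608.2470111269298 310.785300136411 239.82338978101632 [-0.16675011  0.          0.          0.          0.        ] [[-1.88820279e-02 -9.85640808e-01  1.67796504e-01  3.74973240e-01]
 [-9.99810403e-01  1.78155429e-02 -7.85905420e-03  3.60112307e-04]
 [ 4.75681871e-03 -1.67913085e-01 -9.85790327e-01  1.09746383e+00]
 [ 0.00000000e+00  0.00000000e+00  0.00000000e+00  1.00000000e+00]]
scene 512.217172909026 312.4855743967942 239.07444163307704 [-0.11321601  0.          0.          0.          0.        ] [[ 0.73024164 -0.50943953  0.4552126   0.03373101]
 [-0.68297778 -0.52779203  0.50495239 -0.57428763]
 [-0.01698513 -0.67963736 -0.7333516   0.87085316]
 [ 0.          0.          0.          1.        ]]
0.1 [0.14040355 0.60850176 0.23856058] [[ 9.74352122e-01 -2.25028483e-01 -3.51798621e-04]
 [-2.25028738e-01 -9.74350171e-01 -1.95250123e-03]
 [ 9.65933445e-05  1.98158852e-03 -9.99998032e-01]] [ 0.27454273 -0.36029173 -0.14526308]
```

View pics/top0.png

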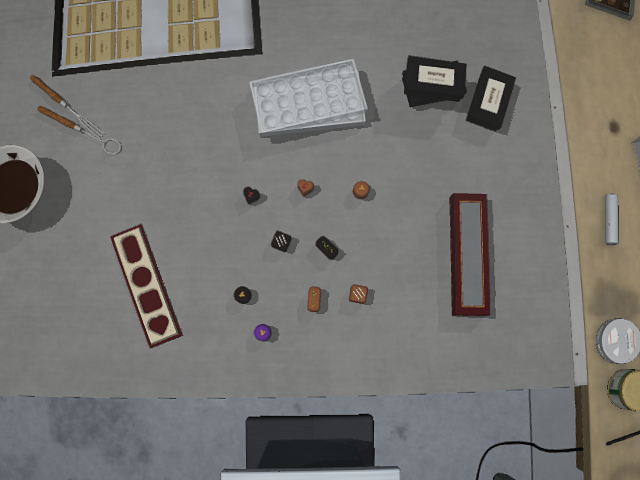

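View pics/scene0.png

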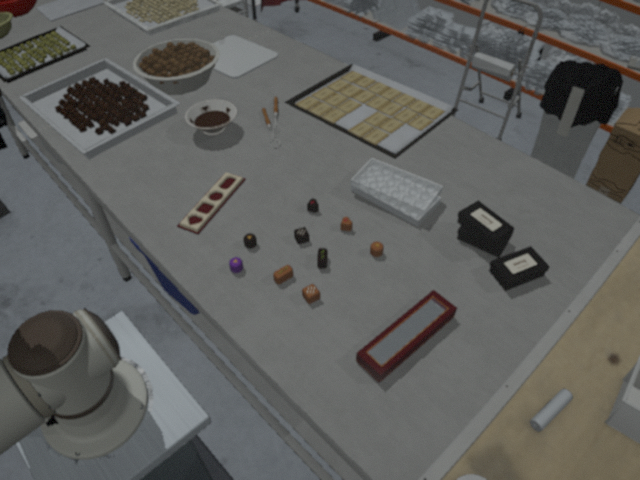

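The top view shows the dark heart at (251,195), square (281,241), baton (327,247) and round (242,295). The milk twins are at (306,187), (361,190), (314,298) and (358,294), the purple decoy at (263,332), the box near (147,286) with its heart pocket at the bottom, and the lid near (471,255).

```bash
cat > h.py <<'E'
import numpy as np, cv2
from station import r
def KD(c): return np.array([[c["fx"],0,c["cx"]],[0,c["fy"],c["cy"]],[0,0,1.]]),np.array(c["dist_coeffs"])
def p2w(c,px,z):
    K,D=KD(c); u=cv2.undistortPoints(np.array(px,float).reshape(-1,1,2),K,D).reshape(-1,2)
    T=np.array(c["world_from_camera"]); d=np.c_[u,np.ones(len(u))]@T[:3,:3].T
    return T[:3,3]+d*((z-T[2,3])/d[:,2])[:,None]
def warp(c,x0,x1,y0,y1,z,s):
    """plan view, world y to the left, x up, s px per mm; 20 mm grid"""
    w,h=int((y1-y0)*1000*s),int((x1-x0)*1000*s)
    Y,X=np.meshgrid(y1-np.arange(w)/s/1000,x1-np.arange(h)/s/1000)
    P=np.stack([X,Y,np.full_like(X,z)],-1).reshape(-1,3)
    K,D=KD(c); M=np.linalg.inv(np.array(c["world_from_camera"]))
    q,_=cv2.projectPoints(P,cv2.Rodrigues(M[:3,:3])[0],M[:3,3],K,D)
    q=q.reshape(h,w,2).astype(np.float32)
    im=cv2.remap(c["pixels"][:,:,::-1].copy(),q[...,0],q[...,1],cv2.INTER_LINEAR)
    for g in np.arange(-1,1,.02):
        if y0<g<y1: cv2.line(im,(int((y1-g)*1000*s),0),(int((y1-g)*1000*s),5),(0,255,0)); cv2.putText(im,f"{g*1000:.0f}",(int((y1-g)*1000*s),14),0,.35,(0,0,255))
        if x0<g<x1: cv2.line(im,(0,int((x1-g)*1000*s)),(5,int((x1-g)*1000*s)),(0,255,0)); cv2.putText(im,f"{g*1000:.0f}",(6,int((x1-g)*1000*s)),0,.35,(0,0,255))
    return im
E
python3 - <<'E'
from h import *
c=r.capture("top")
px=dict(dh=(251,195),ds=(281,241),db=(327,247),dr=(242,295),mh=(306,187),mr=(361,190),mb=(314,298),ms=(358,294),pu=(263,332))
for k,v in px.items(): print(k,p2w(c,v,.022)[0].round(3))
for k,v in dict(b1=(111,236),b2=(141,225),b3=(182,335),b4=(151,347)).items(): print(k,p2w(c,v,.003)[0].round(4))
for k,v in dict(l1=(451,194),l2=(487,194),l3=(491,315),l4=(453,317)).items(): print(k,p2w(c,v,.032)[0].round(4))
c=r.capture("wrist");print(c["fx"],c["world_from_camera"]);cv2.imwrite("pics/w0.png",c["pixels"][:,:,::-1])
E
```

```text
dh [0.643 0.099 0.022]
ds [0.557 0.045 0.022]
db [ 0.544 -0.037  0.022]
dr [0.461 0.115 0.022]
mh [ 0.656 -0.001  0.022]
mr [ 0.649 -0.102  0.022]
mb [ 0.454 -0.012  0.022]
ms [ 0.459 -0.09   0.022]
pu [0.395 0.079 0.022]
b1 [0.5752 0.3629 0.003 ]
b2 [0.5949 0.3061 0.003 ]
b3 [0.392  0.2263 0.003 ]
b4 [0.3708 0.2829 0.003 ]
l1 [ 0.6363 -0.265   0.032 ]
l2 [ 0.6356 -0.3324  0.032 ]
l3 [ 0.4153 -0.3252  0.032 ]
l4 [ 0.4139 -0.2561  0.032 ]
350.49604227525197 [[-0.2242744  -0.93896982 -0.2608384   0.2132856 ]
 [-0.97452318  0.21673861  0.05769697  0.59245512]
 [ 0.00235804  0.26713302 -0.96365678  0.38471693]
 [ 0.          0.          0.          1.        ]]
```

View pics/w0.png

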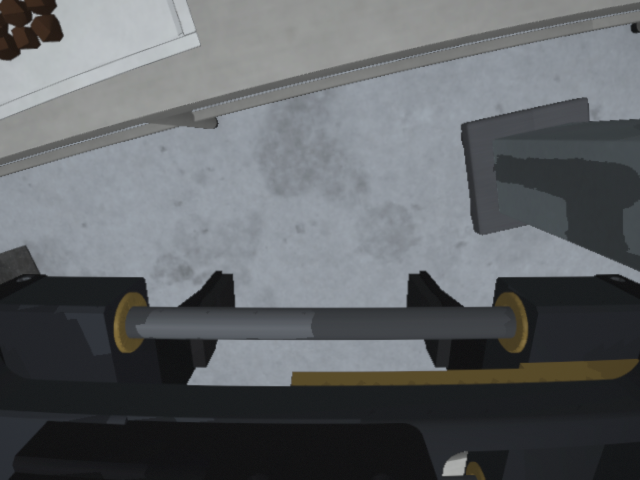

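The wrist view shows bare floor and the fingers, with the image's up direction along tool +x. I'll move so it covers the box.

Call:
servo_tool --pt "0.6 -0.8 0 0.1 87" --pt "1.2 -1.7 0 0.2 87" --pt "1.8 -2.5 0 0.227 87" --pt "2.5 -3.4 0 0.227 87" --pt "3.1 -4.3 0 0.227 87"

```text
time_s: 0.62
tcp_pos: [0.2342, 0.4786, 0.2393]
ee_rot: [[1.0, 0.001, -0.0], [0.001, -1.0, -0.0], [-0.0, 0.0, -1.0]]
wrist_force: [0.7, -1.1, 0.0]
gripper_width: 0.998
gripper_force: 0.0
```

Call:
servo_tool --pt "0.6 -0.8 0 0 87" --pt "1.2 -1.7 0 0 87" --pt "1.8 -2.5 0 0 87" --pt "2.5 -3.4 0 0 87" --pt "3.1 -4.3 0 0 87"

```text
time_s: 1.03
tcp_pos: [0.3272, 0.3496, 0.2396]
ee_rot: [[1.0, 0.001, 0.0], [0.001, -1.0, 0.0], [0.0, -0.0, -1.0]]
wrist_force: [0.2, 0.4, 0.2]
gripper_width: 1.002
gripper_force: 0.0
```

Call:
servo_tool --pt "0.6 -0.8 0 0 87" --pt "1.2 -1.7 0 0 87" --pt "1.8 -2.5 0 0 87" --pt "2.5 -3.4 0 0 87" --pt "2.5 -3.4 0 0 87"

```text
time_s: 1.45
tcp_pos: [0.4032, 0.2454, 0.2394]
ee_rot: [[1.0, -0.005, -0.0], [-0.005, -1.0, -0.001], [-0.0, 0.001, -1.0]]
wrist_force: [-0.4, -0.1, 0.1]
gripper_width: 1.001
gripper_force: 0.0
```

```bash
python3 - <<'E'
from h import *
c=r.capture("wrist");cv2.imwrite("pics/w1.png",c["pixels"][:,:,::-1])
s=r.sense();print(s["time_s"],s["tcp_pos"],s["ee_rot"].round(3))
cv2.imwrite("pics/w1b.png",warp(c,.36,.62,.19,.4,.003,2.3))
cv2.imwrite("pics/w1p.png",warp(c,.42,.66,-.12,.14,.0195,2.3))
E
```

```text
1.5 [0.40248134 0.24686374 0.23942203] [[ 1.    -0.004 -0.   ]
 [-0.004 -1.    -0.   ]
 [-0.     0.    -1.   ]]
```

View pics/w1.png

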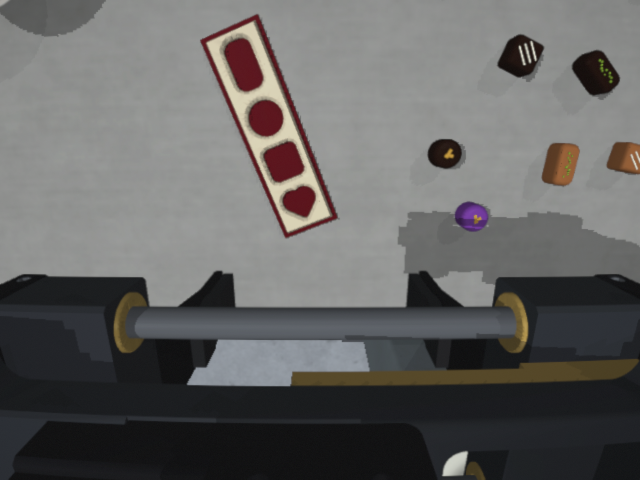

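The box corners are at about (202,40), (258,15), (337,217) and (287,237), with the heart pocket at the robot end. Next I'll look over the pralines.

Call:
servo_tool --pt "0.3 -1.2 0.1 0 87" --pt "0.6 -2.4 0.2 0 87" --pt "0.9 -3.6 0.4 0 87" --pt "1.2 -4.8 0.5 0 87" --pt "1.5 -6.0 0.6 0 87"

```text
time_s: 1.92
tcp_pos: [0.4464, 0.0683, 0.258]
ee_rot: [[1.0, 0.002, 0.001], [0.002, -1.0, 0.001], [0.001, -0.001, -1.0]]
wrist_force: [0.8, 0.8, 0.1]
gripper_width: 0.998
gripper_force: 0.0
```

Call:
servo_tool --pt "0.4 -1.2 0.1 0 87" --pt "0.4 -1.2 0.1 0 87" --pt "0.4 -1.2 0.1 0 87" --pt "0.4 -1.2 0.1 0 87" --pt "0.4 -1.2 0.1 0 87"

```text
time_s: 2.33
tcp_pos: [0.4583, 0.0341, 0.2604]
ee_rot: [[1.0, 0.002, -0.0], [0.002, -1.0, 0.0], [-0.0, -0.0, -1.0]]
wrist_force: [1.0, 1.0, -0.4]
gripper_width: 1.002
gripper_force: 0.0
```

```bash
python3 - <<'E'
from h import *
c=r.capture("wrist")
s=r.sense();print(s["time_s"],s["tcp_pos"],s["ee_rot"][:2,0].round(3))
im=warp(c,.42,.68,-.13,.15,.022,2.2);cv2.imwrite("pics/w2p.png",im)
# box from picture 1 (red corners read off) and by mask in the top view
import cv2
t=r.capture("top")
def rect(img,cam,z,roi):
    hsv=cv2.cvtColor(img,cv2.COLOR_BGR2HSV)
    m=(((hsv[...,0]<8)|(hsv[...,0]>170))&(hsv[...,1]>130)&(hsv[...,2]>40)).astype(np.uint8)
    k=np.zeros_like(m);x0,y0,x1,y1=roi;k[y0:y1,x0:x1]=m[y0:y1,x0:x1]
    n,l,st,_=cv2.connectedComponentsWithStats(k);
    pts=np.concatenate([np.argwhere(l==i)[:,::-1] for i in range(1,n) if st[i,4]>60])
    h=cv2.convexHull(pts.astype(np.int32)).reshape(-1,2)
    w=p2w(cam,h,z)[:,:2]; return [np.round(v,4) for v in cv2.minAreaRect((w*1000).astype(np.float32))]
print("box top",rect(t["pixels"][:,:,::-1],t,.003,(100,215,195,355)))
print("lid top",rect(t["pixels"][:,:,::-1],t,.032,(435,180,505,325)))
# wrist view 1: same camera, pose shifted with the tcp
T=np.array(c["world_from_camera"]).copy(); T[:3,3]+=np.array([.40248134,.24686374,.23942203])-s["tcp_pos"]
c1=dict(c);c1["world_from_camera"]=T
print("box wrist",rect(cv2.imread("pics/w1.png"),c1,.003,(190,5,350,250)))
print(p2w(c1,[(202,40),(258,15),(337,217),(287,237)],.003)[:,:2].round(4))
E
```

```text
2.3833 [0.45823431 0.03425738 0.26040277] [1.    0.002]
box top [array([555.5997, 323.9417]), array([64.344 , 61.5951]), np.float64(21.1234)]
lid top [array([ 526.5167, -294.9273]), array([ 61.8674, 220.3556]), np.float64(88.1109)]
box wrist [array([484.8851, 297.6047]), array([220.1436,  62.7347]), np.float64(21.6638)]
[[0.5756 0.3655]
 [0.5978 0.3084]
 [0.3944 0.2279]
 [0.3711 0.2842]]
```

View pics/w2p.png

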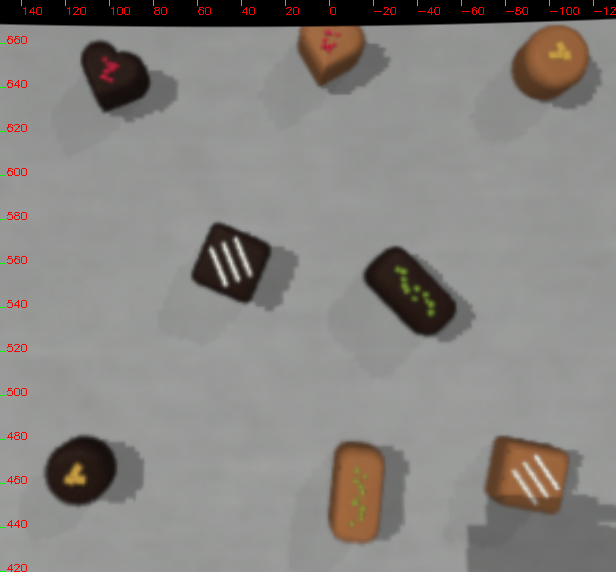

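View pics/w1b.png

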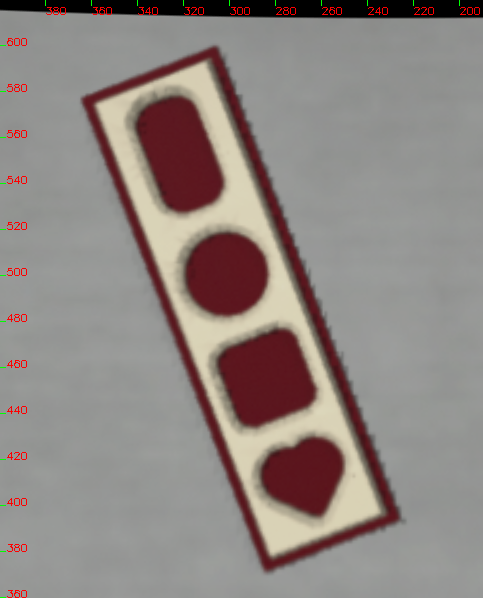

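Plan views give the box at (0.485, 0.298) with its axis at +21.6°, and the square at (0.561, 0.045) with its edges at −23°. The baton is at (0.548, −0.0385) at 45°, the round at (0.4645, 0.115), and the dark heart near (0.647, 0.10) with its axis at about −14°. I'll pick the square first.

Call:
servo_tool --pt "0.7 0.07 -1.06 -0.1 60" --pt "1.4 0.14 -2.12 -0.2 60" --pt "2.06 0.22 -3.18 -0.3 60" --pt "2.75 0.29 -4.24 -0.403 60" --pt "3.43 0.36 -5.3 -0.403 60"

```text
time_s: 2.85
tcp_pos: [0.5622, 0.0453, 0.1001]
ee_rot: [[0.92, -0.393, 0.0], [-0.393, -0.92, 0.0], [0.0, -0.0, -1.0]]
wrist_force: [0.8, 0.2, 0.7]
gripper_width: 0.731
gripper_force: 0.0
```

Call:
servo_tool --pt "0 0 -0.8 0 60" --pt "0 0 -1.6 0 60" --pt "0 0 -2.2 0 60" --pt "0 0 -2.48 0 60" --pt "0 0 -2.48 0 60"

```text
time_s: 3.27
tcp_pos: [0.56, 0.0444, 0.025]
ee_rot: [[0.921, -0.391, -0.004], [-0.391, -0.921, -0.002], [-0.004, 0.003, -1.0]]
wrist_force: [0.2, -0.8, 1.3]
gripper_width: 0.693
gripper_force: 0.0
```

Call:
servo_tool --pt "0 0 0 0 20" --pt "0 0 0 0 20" --pt "0 0 0 0 20" --pt "0 0 0 0 20" --pt "0 0 0 0 20"

```text
time_s: 3.68
tcp_pos: [0.5619, 0.0439, 0.0282]
ee_rot: [[0.92, -0.392, 0.002], [-0.392, -0.92, 0.001], [0.001, -0.001, -1.0]]
wrist_force: [0.4, -0.0, -0.1]
gripper_width: 0.394
gripper_force: 0.0
```

Call:
servo_tool --pt "0 0 0 0 20" --pt "0 0 0 0 20" --pt "0 0 0 0 20" --pt "0 0 0.3 0 20" --pt "0 0 0.7 0 20"

```text
time_s: 4.1
tcp_pos: [0.5604, 0.0434, 0.0476]
ee_rot: [[0.92, -0.392, -0.003], [-0.392, -0.92, -0.001], [-0.002, 0.002, -1.0]]
wrist_force: [-0.8, -0.5, -0.5]
gripper_width: 0.341
gripper_force: 30.0
```

Call:
servo_tool --pt "-0.2 0.4 0.8 0 20" --pt "-0.6 1.3 0.9 0.1 20" --pt "-1.0 2.3 0.9 0.2 20" --pt "-1.5 3.4 0.9 0.3 20" --pt "-2.0 4.5 0.9 0.4 20"

```text
time_s: 4.52
tcp_pos: [0.5008, 0.1797, 0.0757]
ee_rot: [[1.0, 0.001, 0.001], [0.001, -1.0, 0.0], [0.001, -0.0, -1.0]]
wrist_force: [0.9, 0.1, -1.4]
gripper_width: 0.341
gripper_force: 30.0
```

Call:
servo_tool --pt "-0.5 1.1 0 0.1 20" --pt "-1.0 2.2 0 0.2 20" --pt "-1.4 3.1 0 0.3 20" --pt "-1.53 3.53 0 0.38 20" --pt "-1.53 3.53 0 0.38 20"

```text
time_s: 4.93
tcp_pos: [0.4549, 0.2876, 0.0756]
ee_rot: [[0.927, 0.374, 0.001], [0.374, -0.927, 0.001], [0.001, -0.001, -1.0]]
wrist_force: [-0.1, -0.4, 0.2]
gripper_width: 0.343
gripper_force: 30.0
```

```bash
python3 - <<'E'
from h import *
c=r.capture("wrist");t=r.capture("top")
s=r.sense();print(s["time_s"],s["tcp_pos"],s["ee_rot"][:2,0].round(3),s["joints"].round(1),s["gripper_width"]*87,s["gripper_force"])
cv2.imwrite("pics/w3.png",np.hstack([c["pixels"][80:400,160:500,::-1],cv2.resize(t["pixels"][200:360,80:240,::-1],(320,320))]))
E
```

```text
5.0333 [0.45513447 0.28487071 0.07520051] [0.93  0.368] [ 49.4  23.9 -23.8  -0.  -42.3  62.2] 29.728058266218362 29.999366509728134
```

View pics/w3.png

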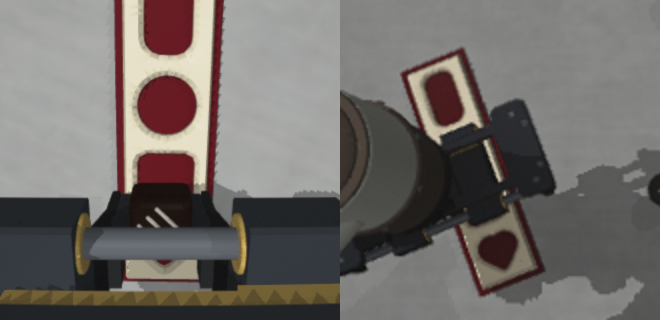

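```bash
python3 - <<'E'
from h import *
c=r.capture("wrist");s=r.sense();print(c["cx"],c["cy"],s["tcp_pos"])
print(np.array(c["world_from_camera"]).round(4))
a=np.deg2rad(21.6);R=np.array([[np.cos(a),-np.sin(a)],[np.sin(a),np.cos(a)]])
o=np.array([.4849,.2976])
for p in [(326,184),(296,184),(356,184)]:
    w=p2w(c,p,.003)[0,:2]; print(w,(w-o)@R)
w=warp(c,.36,.62,.19,.4,.01,2.3); 
cv2.imwrite("pics/w4.png",warp(c,.44,.62,.23,.39,.003,3.3))
for z in(.06,.075): print(p2w(c,[(301,300),(321,300),(341,300)],z)[:,:2]) 
E
```

```text
320.3648629703196 237.18226253618792 [0.45532527 0.28418092 0.07515816]
[[ 3.687e-01 -8.956e-01 -2.489e-01  5.248e-01]
 [-9.295e-01 -3.550e-01 -9.940e-02  3.119e-01]
 [ 7.000e-04  2.680e-01 -9.634e-01  2.212e-01]
 [ 0.000e+00  0.000e+00  0.000e+00  1.000e+00]]
[0.50153656 0.29873774] [ 0.01588712 -0.00506649]
[0.49467863 0.3160551 ] [0.01588571 0.01355936]
[0.50842402 0.28142074] [ 0.01591609 -0.02370286]
[[0.44901501 0.29219669]
 [0.45272986 0.28283863]
 [0.45643318 0.27347469]]
[[0.45606403 0.29402725]
 [0.45943317 0.28554007]
 [0.46279185 0.27704756]]
```

View pics/w4.png

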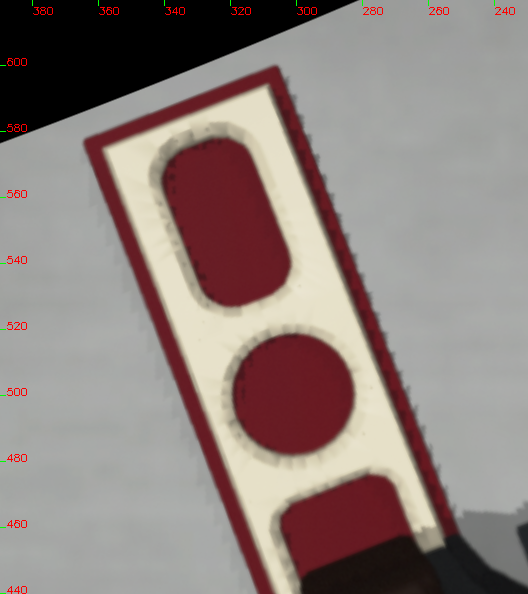

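The settled close view puts the box centre at about (0.486, 0.2955), so the square is already over its pocket. I'll lower it.

Call:
servo_tool --pt "0 0 -0.4 0 20" --pt "0 0 -0.8 0 20" --pt "0 0 -1.1 0 20" --pt "0 0 -1.25 0 20" --pt "0 0 -1.35 0 20"

```text
time_s: 5.5
tcp_pos: [0.4556, 0.2836, 0.0339]
ee_rot: [[0.93, 0.367, -0.001], [0.367, -0.93, -0.001], [-0.001, 0.001, -1.0]]
wrist_force: [0.0, -0.2, -1.1]
gripper_width: 0.339
gripper_force: 30.0
```

Call:
servo_tool --pt "0 0 -0.05 0 20" --pt "0 0 -0.09 0 20" --pt "0 0 -0.13 0 20" --pt "0 0 -0.13 0 20" --pt "0 0 -0.13 0 20"

```text
time_s: 5.92
tcp_pos: [0.4556, 0.2849, 0.031]
ee_rot: [[0.93, 0.368, 0.0], [0.368, -0.93, 0.0], [0.001, -0.0, -1.0]]
wrist_force: [0.0, 0.2, -0.2]
gripper_width: 0.342
gripper_force: 30.0
```

Call:
servo_tool --pt "0 0 0 0 36" --pt "0 0 0 0 42" --pt "0 0 0 0 55" --pt "0 0 0 0 55" --pt "0 0 0.3 0 55"

```text
time_s: 6.33
tcp_pos: [0.4546, 0.2838, 0.0386]
ee_rot: [[0.93, 0.368, -0.003], [0.368, -0.93, -0.003], [-0.003, 0.001, -1.0]]
wrist_force: [0.7, -0.5, -0.5]
gripper_width: 0.595
gripper_force: 0.0
```

Call:
servo_tool --pt "-0.3 -0.1 0.8 0 60" --pt "-0.6 -0.3 1.6 0 60" --pt "-1.0 -0.4 2.4 0 60" --pt "-1.0 -0.4 2.4 0 60" --pt "-1.0 -0.4 2.4 0 60"

```text
time_s: 6.75
tcp_pos: [0.4258, 0.2734, 0.1139]
ee_rot: [[0.929, 0.369, 0.003], [0.369, -0.929, 0.004], [0.004, -0.002, -1.0]]
wrist_force: [-0.3, -0.3, 0.1]
gripper_width: 0.687
gripper_force: 0.0
```

```bash
python3 - <<'E'
from h import *
c=r.capture("wrist");s=r.sense();print(s["time_s"],s["tcp_pos"],s["ee_rot"][:2,0].round(3),s["joints"].round(1))
cv2.imwrite("pics/w5.png",warp(c,.40,.56,.21,.37,.010,3.5))
E
```

```text
6.8 [0.42555867 0.27291863 0.11263204] [0.93  0.368] [ 51.1  18.3 -26.   -0.  -45.5  60.5]
```

View pics/w5.png

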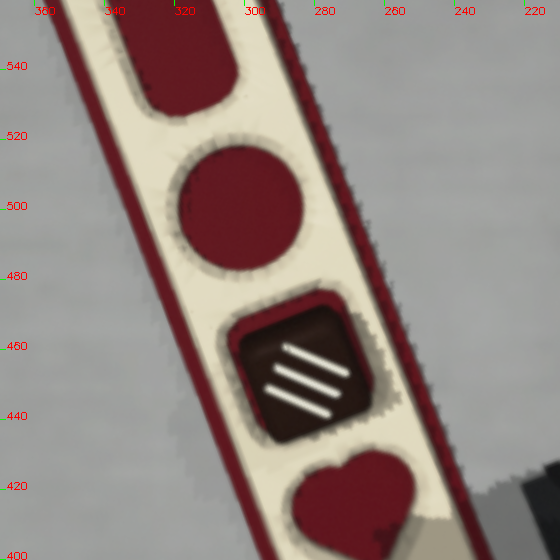

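The square sits in its pocket, and the round pocket's centre shows at about (241,207), i.e. (0.501, 0.3015). Next is the round praline.

Call:
servo_tool --pt "0.26 -1.06 -0.1 0 60" --pt "0.52 -2.1 -0.2 0 60" --pt "0.78 -3.16 -0.3 0 60" --pt "1.04 -4.2 -0.4 0 60" --pt "1.3 -5.26 -0.5 0 60"

```text
time_s: 7.22
tcp_pos: [0.4644, 0.1133, 0.0956]
ee_rot: [[0.93, 0.369, -0.002], [0.369, -0.93, -0.001], [-0.002, 0.0, -1.0]]
wrist_force: [0.8, 0.0, 0.4]
gripper_width: 0.687
gripper_force: 0.0
```

Call:
servo_tool --pt "0 0 -0.7 0 60" --pt "0 0 -1.4 0 60" --pt "0 0 -2.0 0 60" --pt "0 0 -2.36 0 60" --pt "0 0 -2.36 0 60"

```text
time_s: 7.63
tcp_pos: [0.4626, 0.1134, 0.0227]
ee_rot: [[0.93, 0.367, -0.007], [0.367, -0.93, -0.004], [-0.008, 0.001, -1.0]]
wrist_force: [-0.3, -0.4, 0.8]
gripper_width: 0.688
gripper_force: 0.0
```

Call:
servo_tool --pt "0 0 0 0 20" --pt "0 0 0 0 20" --pt "0 0 0 0 20" --pt "0 0 0 0 20" --pt "0 0 0 0 20"

```text
time_s: 8.05
tcp_pos: [0.4648, 0.1152, 0.0266]
ee_rot: [[0.93, 0.368, 0.001], [0.368, -0.93, 0.001], [0.001, -0.0, -1.0]]
wrist_force: [0.1, -0.2, -0.8]
gripper_width: 0.392
gripper_force: 0.0
```

Call:
servo_tool --pt "0 0 0 0 20" --pt "0 0 0 0 20" --pt "0 0 0 0 20" --pt "0 0 0.4 0 20" --pt "0 0 1.0 0 20"

```text
time_s: 8.47
tcp_pos: [0.4632, 0.1141, 0.0548]
ee_rot: [[0.93, 0.368, -0.004], [0.368, -0.93, -0.002], [-0.005, 0.001, -1.0]]
wrist_force: [-0.1, 0.1, 0.5]
gripper_width: 0.326
gripper_force: 30.0
```

Call:
servo_tool --pt "0.0 0.2 0.5 0 20" --pt "0.2 1.2 0.6 0 20" --pt "0.4 2.3 0.6 0 20" --pt "0.7 3.5 0.6 0 20" --pt "0.9 4.6 0.6 0 20"

```text
time_s: 8.88
tcp_pos: [0.492, 0.2545, 0.0743]
ee_rot: [[0.93, 0.368, 0.001], [0.368, -0.93, 0.001], [0.001, -0.0, -1.0]]
wrist_force: [0.6, -0.8, 0.2]
gripper_width: 0.324
gripper_force: 30.0
```

Call:
servo_tool --pt "0.2 1.0 0 0 20" --pt "0.32 1.62 0 0 20" --pt "0.32 1.62 0 0 20" --pt "0.32 1.62 0 0 20" --pt "0.32 1.62 0 0 20"

```text
time_s: 9.3
tcp_pos: [0.5004, 0.3006, 0.0734]
ee_rot: [[0.93, 0.368, -0.002], [0.368, -0.93, -0.001], [-0.002, 0.001, -1.0]]
wrist_force: [0.0, -0.3, -0.3]
gripper_width: 0.325
gripper_force: 30.0
```

```bash
python3 - <<'E'
from h import *
c=r.capture("wrist");s=r.sense();print(s["time_s"],s["tcp_pos"],s["gripper_width"]*87,s["gripper_force"])
cv2.imwrite("pics/w6.png",cv2.resize(c["pixels"][100:340,200:440,::-1],None,fx=2.4,fy=2.4))
E
```

```text
9.35 [0.50050749 0.30029581 0.07357854] 28.29246076259233 29.99648093478754
```

View pics/w6.png

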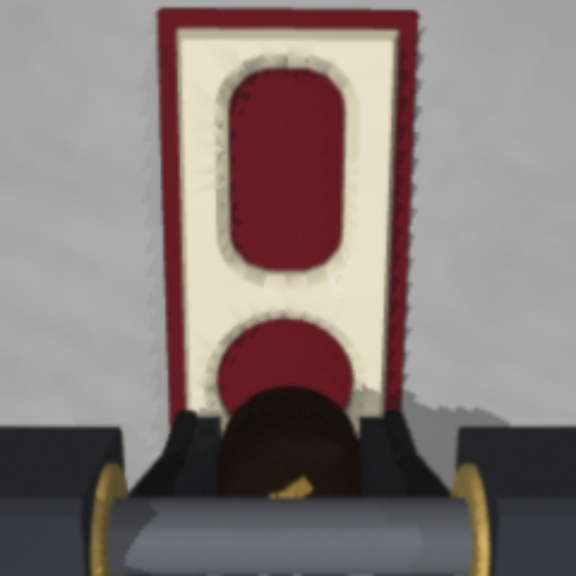

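```bash
python3 - <<'E'
from h import *
c=r.capture("wrist");s=r.sense();t=np.array(s["tcp_pos"]);R=np.array(s["ee_rot"])
for z in(.060,.0665,.071): print(z,((p2w(c,[(320,261.7)],z)[0]-t)@R).round(4))
a=np.deg2rad(21.6);Q=np.array([[np.cos(a),-np.sin(a)],[np.sin(a),np.cos(a)]])
# box far corners (plate top) and baton pocket floor centre
P=p2w(c,[(266.5,104),(373.5,104),(320,170.5)],.003)[:,:2];print(P,(P-[.4859,.2956])@Q)
E
```

```text
0.06 [0.0179 0.0004 0.0138]
0.0665 [0.0202 0.0004 0.0073]
0.071 [0.0218 0.0004 0.0028]
[[0.57770249 0.36394551]
 [0.60074736 0.30577028]
 [0.55330353 0.32064517]] [[ 0.11051545  0.0297513 ]
 [ 0.1105263  -0.03282205]
 [ 0.07188995 -0.00152649]]
```

Call:
servo_tool --pt "-0.08 -0.03 -0.4 0 20" --pt "-0.08 -0.03 -0.8 0 20" --pt "-0.08 -0.03 -1.1 0 20" --pt "-0.08 -0.03 -1.25 0 20" --pt "-0.08 -0.03 -1.35 0 20"

```text
time_s: 9.82
tcp_pos: [0.4986, 0.2998, 0.0328]
ee_rot: [[0.93, 0.368, -0.001], [0.368, -0.93, -0.001], [-0.001, 0.001, -1.0]]
wrist_force: [-0.4, -0.2, -0.4]
gripper_width: 0.327
gripper_force: 30.0
```

Call:
servo_tool --pt "0 0 -0.05 0 20" --pt "0 0 -0.09 0 20" --pt "0 0 -0.13 0 20" --pt "0 0 -0.13 0 20" --pt "0 0 -0.13 0 20"

```text
time_s: 10.23
tcp_pos: [0.4988, 0.3007, 0.0298]
ee_rot: [[0.93, 0.368, 0.0], [0.368, -0.93, 0.0], [0.001, -0.0, -1.0]]
wrist_force: [-1.0, 0.4, -0.4]
gripper_width: 0.327
gripper_force: 30.0
```

Call:
servo_tool --pt "0 0 0 0 36" --pt "0 0 0 0 42" --pt "0 0 0 0 55" --pt "0 0 0 0 55" --pt "0 0 0.3 0 55"

```text
time_s: 10.65
tcp_pos: [0.4977, 0.2997, 0.0373]
ee_rot: [[0.93, 0.368, -0.003], [0.368, -0.93, -0.003], [-0.004, 0.001, -1.0]]
wrist_force: [0.0, -0.5, -0.1]
gripper_width: 0.59
gripper_force: 0.0
```

Call:
servo_tool --pt "-0.2 -0.1 0.8 0 60" --pt "-0.6 -0.3 1.6 0 60" --pt "-1.0 -0.4 2.4 0 60" --pt "-1.0 -0.4 2.4 0 60" --pt "-1.0 -0.4 2.4 0 60"

```text
time_s: 11.07
tcp_pos: [0.4691, 0.2893, 0.1129]
ee_rot: [[0.929, 0.369, 0.003], [0.369, -0.929, 0.003], [0.004, -0.002, -1.0]]
wrist_force: [0.6, -0.9, 0.1]
gripper_width: 0.684
gripper_force: 0.0
```

```bash
python3 - <<'E'
from h import *
c=r.capture("wrist");s=r.sense();print(s["time_s"],s["tcp_pos"])
cv2.imwrite("pics/w7.png",warp(c,.40,.56,.21,.37,.010,3.5))
E
```

```text
11.1167 [0.46876778 0.28880213 0.11149811]
```

Call:
servo_tool --pt "0.3 -1.1 0 0 60" --pt "0.5 -2.2 0 0.1 60" --pt "0.8 -3.4 0 0.2 60" --pt "1.0 -4.5 0 0.3 60" --pt "1.3 -5.7 0 0.408 60"

```text
time_s: 11.53
tcp_pos: [0.5073, 0.116, 0.1094]
ee_rot: [[0.703, 0.711, -0.002], [0.711, -0.703, -0.001], [-0.002, -0.001, -1.0]]
wrist_force: [1.2, 0.4, -0.6]
gripper_width: 0.69
gripper_force: 0.0
```

Call:
servo_tool --pt "0.3 -1.1 0 0 60" --pt "0.6 -2.2 0 0 60" --pt "0.9 -3.4 0 0 60" --pt "1.2 -4.5 0 0 60" --pt "1.37 -5.22 0 0 60"

```text
time_s: 11.95
tcp_pos: [0.5489, -0.042, 0.1092]
ee_rot: [[0.709, 0.705, -0.002], [0.705, -0.709, -0.001], [-0.002, -0.001, -1.0]]
wrist_force: [0.6, 0.1, -0.1]
gripper_width: 0.693
gripper_force: 0.0
```

```bash
python3 - <<'E'
from h import *
c=r.capture("wrist");s=r.sense();print(s["time_s"],s["tcp_pos"])
a=cv2.imread("pics/w7.png")[:400]
b=cv2.resize(c["pixels"][190:390,200:440,::-1],(240,200));
o=np.zeros((400,800,3),np.uint8);o[:,:560]=a[:,:560];o[:200,560:800]=b
cv2.imwrite("pics/w8.png",o)
E
```

```text
12.0 [ 0.54934468 -0.04399847  0.10907107]
```

View pics/w8.png

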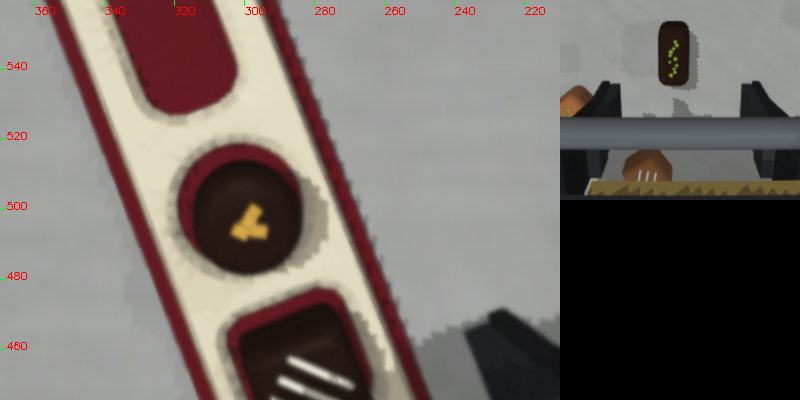

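```bash
python3 - <<'E'
from h import *
c=r.capture("wrist");s=r.sense();print(s["time_s"],s["tcp_pos"],s["ee_rot"][:2,0],s["joint_velocities"].round(2))
hsv=cv2.cvtColor(c["pixels"][:265],cv2.COLOR_RGB2GRAY)
m=np.zeros((480,640),np.uint8);m[195:270,285:345]=(cv2.cvtColor(c["pixels"],cv2.COLOR_RGB2GRAY)<60)[195:270,285:345]
n,l,st,ce=cv2.connectedComponentsWithStats(m);i=1+st[1:,4].argmax();print(st[i],ce[i])
x,y,w,h,_=st[i]
t=np.array(s["tcp_pos"]);R=np.array(s["ee_rot"])
for q,z in(((x+w/2,y),.0195),((x+w/2,y+h),.005),((x,y+h/2),.0195),((x+w,y+h/2),.0195)):
    p=p2w(c,[q],z)[0];print(p.round(4),((p-t)@R).round(4))
E
```

```text
12.05 [ 0.54885693 -0.04217957  0.10900016] [0.71085099 0.70333872] [ 3.31 -0.79 -1.04 -0.76  0.24 -1.92]
[ 296  210   31   60 1634] [310.9749082  239.44920441]
[ 0.5657 -0.0209  0.0195] [ 0.0271 -0.0032  0.0894]
[ 0.5302 -0.0552  0.005 ] [-0.0222 -0.0038  0.1041]
[ 0.5428 -0.0282  0.0195] [ 0.0058 -0.0141  0.0895]
[ 0.5581 -0.0435  0.0195] [0.0058 0.0076 0.0895]
```

Call:
servo_tool --pt "0.02 0.1 -0.8 0 55" --pt "0.02 0.1 -1.6 0 50" --pt "0.02 0.1 -2.3 0 50" --pt "0.02 0.1 -2.8 0 50" --pt "0.02 0.1 -2.8 0 50"

```text
time_s: 12.47
tcp_pos: [0.5464, -0.036, 0.0224]
ee_rot: [[0.707, 0.707, -0.009], [0.707, -0.707, -0.001], [-0.007, -0.005, -1.0]]
wrist_force: [0.1, -0.9, 1.6]
gripper_width: 0.58
gripper_force: 0.0
```

Call:
servo_tool --pt "0 0 0 0 14" --pt "0 0 0 0 14" --pt "0 0 0 0 14" --pt "0 0 0 0 14" --pt "0 0 0 0 14"

```text
time_s: 12.88
tcp_pos: [0.5499, -0.0358, 0.0275]
ee_rot: [[0.707, 0.707, 0.002], [0.707, -0.707, 0.0], [0.002, 0.001, -1.0]]
wrist_force: [-0.0, -0.3, 0.9]
gripper_width: 0.282
gripper_force: 0.3
```

Call:
servo_tool --pt "0 0 0 0 14" --pt "0 0 0 0 14" --pt "0 0 0 0 14" --pt "0 0 0.4 0 14" --pt "0 0 1.0 0 14"

```text
time_s: 13.3
tcp_pos: [0.5478, -0.0363, 0.0551]
ee_rot: [[0.708, 0.707, -0.005], [0.707, -0.708, -0.001], [-0.004, -0.003, -1.0]]
wrist_force: [0.4, -0.3, -0.3]
gripper_width: 0.247
gripper_force: 30.0
```

Call:
servo_tool --pt "0 0.8 0.5 0 14" --pt "0 2.0 0.6 -0.1 14" --pt "0 3.2 0.6 -0.2 14" --pt "0 4.4 0.6 -0.3 14" --pt "0 5.6 0.6 -0.408 14"

```text
time_s: 13.72
tcp_pos: [0.549, 0.1333, 0.0746]
ee_rot: [[0.932, 0.363, -0.0], [0.363, -0.932, 0.0], [-0.0, -0.0, -1.0]]
wrist_force: [0.4, 0.3, 0.2]
gripper_width: 0.245
gripper_force: 30.0
```

Call:
servo_tool --pt "0.02 1.2 0 0 14" --pt "0.04 2.4 0 0 14" --pt "0.06 3.6 0 0 14" --pt "0.08 4.8 0 0 14" --pt "0.1 5.7 0 0 14"

```text
time_s: 14.13
tcp_pos: [0.5521, 0.3057, 0.0742]
ee_rot: [[0.929, 0.37, 0.0], [0.37, -0.929, 0.0], [0.0, -0.0, -1.0]]
wrist_force: [-0.0, -0.4, -0.7]
gripper_width: 0.248
gripper_force: 30.0
```

Call:
servo_tool --pt "0 0.6 0 0 14" --pt "0 0.6 0 0 14" --pt "0 0.6 0 0 14" --pt "0 0.6 0 0 14" --pt "0 0.6 0 0 14"

```text
time_s: 14.55
tcp_pos: [0.5523, 0.3194, 0.0744]
ee_rot: [[0.93, 0.367, -0.001], [0.367, -0.93, -0.001], [-0.001, 0.0, -1.0]]
wrist_force: [1.0, -0.5, 0.3]
gripper_width: 0.248
gripper_force: 30.0
```

```bash
python3 - <<'E'
from h import *
c=r.capture("wrist");s=r.sense();print(s["time_s"],s["tcp_pos"],s["ee_rot"][:2,0].round(3),s["gripper_width"]*87)
cv2.imwrite("pics/w9.png",cv2.resize(c["pixels"][160:340,220:420,::-1],None,fx=3,fy=3))
E
```

```text
14.6 [0.55241842 0.31944128 0.07453698] [0.93  0.367] 21.67888076485703
```

View pics/w9.png

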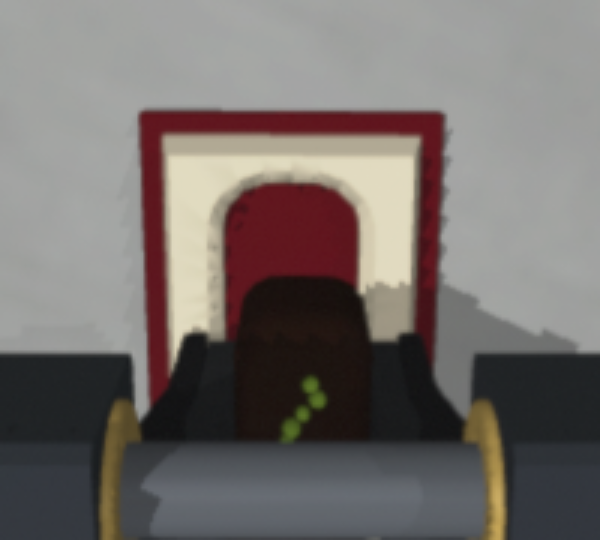

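The baton is over its pocket but sits about 2 mm too far right in the image (praline centre at column 303, pocket at 291). I'll correct that and lower it.

Call:
servo_tool --pt "-0.06 0.06 -0.4 0 14" --pt "-0.06 0.06 -0.8 0 14" --pt "-0.06 0.06 -1.1 0 14" --pt "-0.06 0.06 -1.25 0 14" --pt "-0.06 0.06 -1.35 0 14"

```text
time_s: 15.02
tcp_pos: [0.5505, 0.322, 0.0329]
ee_rot: [[0.93, 0.368, -0.001], [0.368, -0.93, -0.001], [-0.001, 0.001, -1.0]]
wrist_force: [0.2, -0.6, 1.7]
gripper_width: 0.243
gripper_force: 30.0
```

Call:
servo_tool --pt "0 0 -0.05 0 14" --pt "0 0 -0.09 0 14" --pt "0 0 -0.13 0 14" --pt "0 0 -0.13 0 14" --pt "0 0 -0.13 0 14"

```text
time_s: 15.43
tcp_pos: [0.551, 0.3231, 0.0305]
ee_rot: [[0.93, 0.368, 0.001], [0.368, -0.93, 0.001], [0.001, -0.0, -1.0]]
wrist_force: [1.6, -0.0, -0.4]
gripper_width: 0.242
gripper_force: 30.0
```

Call:
servo_tool --pt "0 0 0 0 28" --pt "0 0 0 0 36" --pt "0 0 0 0 50" --pt "0 0 0 0 55" --pt "0 0 0.3 0 55"

```text
time_s: 15.85
tcp_pos: [0.5493, 0.3218, 0.0375]
ee_rot: [[0.93, 0.368, -0.004], [0.368, -0.93, -0.003], [-0.004, 0.001, -1.0]]
wrist_force: [-1.1, -0.1, 0.3]
gripper_width: 0.54
gripper_force: 0.0
```

Call:
servo_tool --pt "0 0 0.8 0 60" --pt "0 0 1.6 0 60" --pt "0.1 -0.6 2.6 0 60" --pt "0.3 -1.7 2.8 -0.1 60" --pt "0.5 -2.9 2.8 -0.2 60"

```text
time_s: 16.27
tcp_pos: [0.5673, 0.2372, 0.1274]
ee_rot: [[0.985, 0.175, 0.007], [0.175, -0.985, 0.004], [0.007, -0.003, -1.0]]
wrist_force: [-0.0, -0.2, -0.0]
gripper_width: 0.684
gripper_force: 0.0
```

Call:
servo_tool --pt "0.3 -1.1 0 -0.1 60" --pt "0.6 -2.2 0 -0.2 60" --pt "0.9 -3.4 0 -0.3 60" --pt "1.1 -4.5 0 -0.4 60" --pt "1.1 -4.5 0 -0.42 60"

```text
time_s: 16.68
tcp_pos: [0.5988, 0.0957, 0.1238]
ee_rot: [[0.968, -0.25, -0.001], [-0.25, -0.968, -0.001], [-0.0, 0.001, -1.0]]
wrist_force: [0.6, 0.0, 0.4]
gripper_width: 0.685
gripper_force: 0.0
```

Call:
servo_tool --pt "0 0 0 0 60" --pt "0 0 0 0 60" --pt "0 0 0 0 60" --pt "0 0 0 0 60" --pt "0 0 0 0 60"

```text
time_s: 17.1
tcp_pos: [0.5985, 0.1019, 0.1232]
ee_rot: [[0.971, -0.238, 0.0], [-0.238, -0.971, 0.0], [0.0, -0.0, -1.0]]
wrist_force: [0.2, -0.3, -0.2]
gripper_width: 0.692
gripper_force: 0.0
```

```bash
python3 - <<'E'
from h import *
c=r.capture("wrist");t=r.capture("top");s=r.sense();print(s["time_s"],s["tcp_pos"],s["ee_rot"][:2,0].round(3),s["joints"])
o=np.zeros((400,800,3),np.uint8);o[:,:400]=warp(c,.60,.68,.06,.14,.0195,5)
o[:320,420:740]=cv2.resize(t["pixels"][220:350,95:225,::-1],(320,320),interpolation=2)
cv2.imwrite("pics/w10.png",o)
E
```

```text
17.2 [0.59847484 0.10163306 0.12315952] [ 0.971 -0.239] [ 2.49005661e+01  2.62105099e+01 -1.09509214e+01 -1.31247355e-04
 -5.28414823e+01  5.12753511e+01]
```

View pics/w10.png

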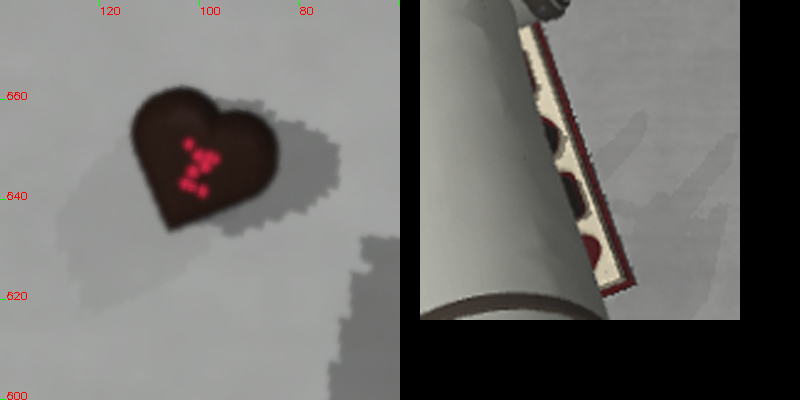

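The heart is clear: point at (170,230), notch at (213,115), lobe centres near (176,132) and (233,155). That puts its origin at about (0.6515, 0.099) with its axis at −22°.

Call:
servo_tool --pt "0.6 -0.03 -0.4 -0.07 60" --pt "1.2 -0.07 -0.8 -0.14 60" --pt "1.79 -0.1 -1.2 -0.14 60" --pt "1.79 -0.1 -1.6 -0.14 60" --pt "1.79 -0.1 -1.6 -0.14 60"

```text
time_s: 17.62
tcp_pos: [0.6505, 0.0975, 0.0716]
ee_rot: [[0.927, -0.374, -0.006], [-0.374, -0.927, -0.001], [-0.005, 0.004, -1.0]]
wrist_force: [-1.1, -0.2, -0.9]
gripper_width: 0.691
gripper_force: 0.0
```

Call:
servo_tool --pt "0 0 -0.6 0 60" --pt "0 0 -1.1 0 60" --pt "0 0 -1.5 0 60" --pt "0 0 -1.62 0 60" --pt "0 0 -1.62 0 60"

```text
time_s: 18.03
tcp_pos: [0.6513, 0.0977, 0.0257]
ee_rot: [[0.928, -0.373, -0.002], [-0.373, -0.928, -0.001], [-0.002, 0.002, -1.0]]
wrist_force: [-0.3, 0.1, -0.2]
gripper_width: 0.692
gripper_force: 0.0
```

Call:
servo_tool --pt "0 0 0 0 20" --pt "0 0 0 0 20" --pt "0 0 0 0 20" --pt "0 0 0 0 20" --pt "0 0 0 0 20"

```text
time_s: 18.45
tcp_pos: [0.6526, 0.0979, 0.0272]
ee_rot: [[0.928, -0.374, 0.001], [-0.374, -0.928, 0.0], [0.001, -0.001, -1.0]]
wrist_force: [0.7, 0.3, -0.1]
gripper_width: 0.396
gripper_force: 0.0
```

Call:
servo_tool --pt "0 0 0 0 20" --pt "0 0 0 0 20" --pt "0 0 0 0 20" --pt "0 0 0.4 0 20" --pt "0 0 1.0 0 20"

```text
time_s: 18.87
tcp_pos: [0.6507, 0.0973, 0.0551]
ee_rot: [[0.927, -0.374, -0.005], [-0.374, -0.927, -0.002], [-0.004, 0.003, -1.0]]
wrist_force: [0.1, -0.4, -1.2]
gripper_width: 0.333
gripper_force: 30.0
```

Call:
servo_tool --pt "-0.4 0.3 0.4 0.0 20" --pt "-1.4 1.0 0.6 0.1 20" --pt "-2.4 1.7 0.6 0.2 20" --pt "-3.4 2.4 0.6 0.3 20" --pt "-4.4 3.1 0.6 0.4 20"

```text
time_s: 19.28
tcp_pos: [0.5192, 0.1914, 0.0754]
ee_rot: [[1.0, 0.021, 0.001], [0.021, -1.0, 0.001], [0.001, -0.001, -1.0]]
wrist_force: [0.2, 1.2, -0.1]
gripper_width: 0.336
gripper_force: 30.0
```

Call:
servo_tool --pt "-0.9 0.7 0 0.1 20" --pt "-1.8 1.4 0 0.2 20" --pt "-2.7 2.0 0 0.3 20" --pt "-3.46 2.55 0 0.36 20" --pt "-3.46 2.55 0 0.36 20"

```text
time_s: 19.7
tcp_pos: [0.4136, 0.2692, 0.0754]
ee_rot: [[0.927, 0.375, -0.0], [0.375, -0.927, 0.001], [0.0, -0.001, -1.0]]
wrist_force: [-0.4, -0.0, -0.4]
gripper_width: 0.336
gripper_force: 30.0
```

Call:
servo_tool --pt "0 0 0 0 20" --pt "0 0 0 0 20" --pt "0 0 0 0 20" --pt "0 0 0 0 20" --pt "0 0 0 0 20"

```text
time_s: 20.12
tcp_pos: [0.4172, 0.2667, 0.0745]
ee_rot: [[0.93, 0.367, -0.0], [0.367, -0.93, -0.0], [-0.0, 0.0, -1.0]]
wrist_force: [0.1, 0.7, 0.1]
gripper_width: 0.338
gripper_force: 30.0
```

```bash
python3 - <<'E'
from h import *
c=r.capture("wrist");s=r.sense();print(s["time_s"],s["tcp_pos"],s["ee_rot"][:2,0].round(3),s["gripper_width"]*87)
cv2.imwrite("pics/w11.png",cv2.resize(c["pixels"][40:300,190:450,::-1],None,fx=2.3,fy=2.3))
E
```

```text
20.1667 [0.41706173 0.26672265 0.07445413] [0.93  0.367] 29.420961791510152
```

View pics/w11.png

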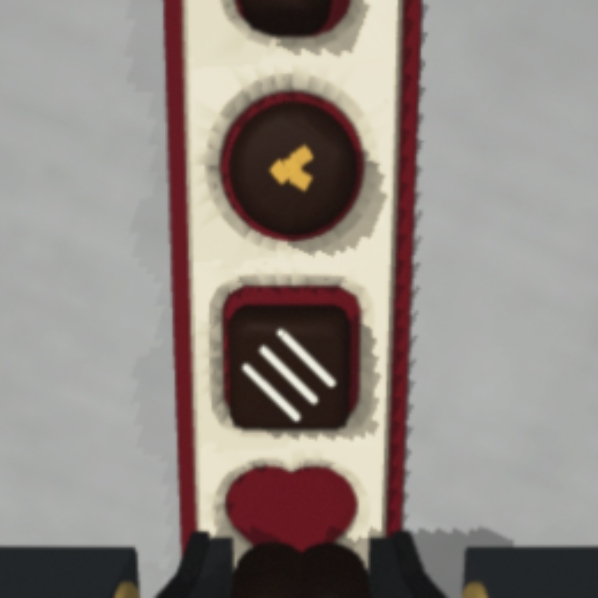

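The square and round sit well. The heart is about 2 mm right of its pocket and slightly forward, so I'll correct that and lower it.

Call:
servo_tool --pt "-0.09 0.05 -0.4 0 20" --pt "-0.09 0.05 -0.8 0 20" --pt "-0.09 0.05 -1.1 0 20" --pt "-0.09 0.05 -1.25 0 20" --pt "-0.09 0.05 -1.35 0 20"

```text
time_s: 20.58
tcp_pos: [0.4138, 0.2684, 0.0333]
ee_rot: [[0.93, 0.368, -0.001], [0.368, -0.93, -0.001], [-0.001, 0.001, -1.0]]
wrist_force: [0.1, 0.7, 0.3]
gripper_width: 0.338
gripper_force: 30.0
```

Call:
servo_tool --pt "0 0 -0.05 0 20" --pt "0 0 -0.09 0 20" --pt "0 0 -0.13 0 20" --pt "0 0 -0.13 0 20" --pt "0 0 -0.13 0 20"

```text
time_s: 21.0
tcp_pos: [0.4143, 0.2692, 0.0305]
ee_rot: [[0.93, 0.369, 0.001], [0.369, -0.93, 0.001], [0.001, -0.001, -1.0]]
wrist_force: [1.6, -1.1, 0.0]
gripper_width: 0.335
gripper_force: 30.0
```

Call:
servo_tool --pt "0 0 0 0 36" --pt "0 0 0 0 42" --pt "0 0 0 0 55" --pt "0 0 0 0 55" --pt "0 0 0.3 0 55"

```text
time_s: 21.42
tcp_pos: [0.4128, 0.2677, 0.0381]
ee_rot: [[0.93, 0.368, -0.003], [0.368, -0.93, -0.003], [-0.004, 0.002, -1.0]]
wrist_force: [-0.6, 0.1, -0.3]
gripper_width: 0.598
gripper_force: 0.0
```

Call:
servo_tool --pt "0 0 1.0 0 87" --pt "-0.1 0 2.2 0 87" --pt "-0.2 -0.1 3.5 0 87" --pt "-0.4 -0.2 4.8 0 87" --pt "-0.5 -0.2 6.0 0 87"

```text
time_s: 21.83
tcp_pos: [0.3981, 0.262, 0.2222]
ee_rot: [[0.93, 0.368, 0.001], [0.368, -0.93, 0.001], [0.001, -0.001, -1.0]]
wrist_force: [0.9, 1.1, 0.2]
gripper_width: 0.926
gripper_force: 0.0
```

Call:
servo_tool --pt "0 0 1.0 0 87" --pt "0 0 1.8 0 87" --pt "0 0 1.8 0 87" --pt "0 0 1.8 0 87" --pt "0 0 1.8 0 87"

```text
time_s: 22.25
tcp_pos: [0.3982, 0.2623, 0.2728]
ee_rot: [[0.93, 0.368, -0.001], [0.368, -0.93, -0.0], [-0.001, -0.0, -1.0]]
wrist_force: [0.0, 0.0, -0.2]
gripper_width: 0.996
gripper_force: 0.0
```

```bash
cat >> h.py <<'E'
def hull(c,roi,s=110):
    """convex hull (pixels) of the burgundy in roi (x0,y0,x1,y1)"""
    hsv=cv2.cvtColor(c["pixels"],cv2.COLOR_RGB2HSV)
    m=(((hsv[...,0]<8)|(hsv[...,0]>168))&(hsv[...,1]>s)&(hsv[...,2]>35)).astype(np.uint8)
    k=np.zeros_like(m);x0,y0,x1,y1=roi;k[y0:y1,x0:x1]=m[y0:y1,x0:x1]
    n,l,st,_=cv2.connectedComponentsWithStats(k);i=1+st[1:,4].argmax()
    return cv2.convexHull(np.argwhere(l==i)[:,::-1].astype(np.int32)).reshape(-1,2)
def rect(c,h,z):
    w=p2w(c,h+0.5,z)[:,:2]; q=cv2.minAreaRect((w*1000).astype(np.float32)); return np.round(q[0],1),np.round(q[1],1),round(q[2],2)
E
python3 - <<'E'
from h import *
c=r.capture("wrist");s=r.sense();print(s["time_s"],s["tcp_pos"],s["ee_rot"][:2,0].round(3))
h=hull(c,(100,0,540,275));print(h.min(0),h.max(0),rect(c,h,.003))
t=r.capture("top");np.savez("v12.npz",px=c["pixels"],top=t["pixels"])
a=np.deg2rad(21.6);Q=np.array([[np.cos(a),-np.sin(a)],[np.sin(a),np.cos(a)]])
g=cv2.cvtColor(c["pixels"],cv2.COLOR_RGB2GRAY)
hh=np.zeros_like(g);cv2.fillConvexPoly(hh,h,1)
hsv=cv2.cvtColor(c["pixels"],cv2.COLOR_RGB2HSV)
m=((g<52)&(hsv[...,1]<190)&(hh>0)&~((hsv[...,1]>110)&((hsv[...,0]<5)|(hsv[...,0]>168)))).astype(np.uint8)
n,l,st,ce=cv2.connectedComponentsWithStats(cv2.morphologyEx(m,cv2.MORPH_OPEN,np.ones((3,3))))
for i in range(1,n):
    if st[i,4]>80: print(st[i],((p2w(c,[ce[i]],.022)[0,:2]-[.4859,.2956])@Q).round(4))
print("lid",rect(t,hull(t,(435,180,505,325),90),.032))
E
```

```text
22.3 [0.39811541 0.26214206 0.27220606] [0.93  0.368]
[293  17] [351 217] (array([485.6, 294.7]), array([219.7,  62.5]), 21.18)
[311  31  19  48 741] [0.0675 0.0011]
[309  95  25  28 471] [ 0.0139 -0.0004]
[308 141  10  10  81] [-0.0245  0.0097]
[321 141  13  14 107] [-0.0253 -0.008 ]
[308 155  25  13 186] [-0.0433  0.0021]
[308 186  25  22 313] [-0.0787  0.0013]
lid (array([ 525.8, -293.2]), array([ 69.1, 220.9]), 87.6)
```

Call:
servo_tool --pt "0.1 -1.2 0 0 87" --pt "0.2 -2.4 0 -0.1 87" --pt "0.3 -3.7 0 -0.2 87" --pt "0.4 -4.9 0 -0.3 87" --pt "0.6 -6.2 0 -0.41 87"

```text
time_s: 22.77
tcp_pos: [0.4158, 0.0751, 0.2721]
ee_rot: [[0.999, -0.037, -0.002], [-0.037, -0.999, -0.001], [-0.002, 0.001, -1.0]]
wrist_force: [1.0, -0.1, -0.6]
gripper_width: 0.997
gripper_force: 0.0
```

Call:
servo_tool --pt "0.1 -1.2 0 0 87" --pt "0.2 -2.4 0 0 87" --pt "0.3 -3.7 0 0 87" --pt "0.4 -4.9 0 0 87" --pt "0.6 -6.2 0 0 87"

```text
time_s: 23.18
tcp_pos: [0.4337, -0.1109, 0.2722]
ee_rot: [[0.999, -0.032, -0.002], [-0.032, -0.999, 0.0], [-0.002, 0.0, -1.0]]
wrist_force: [0.1, 0.5, -0.3]
gripper_width: 1.004
gripper_force: 0.0
```

Call:
servo_tool --pt "0.1 -1.2 0 0 87" --pt "0.2 -2.4 0 0 87" --pt "0.3 -3.7 0 0 87" --pt "0.4 -4.9 0 0 87" --pt "0.5 -6.1 0 0 87"

```text
time_s: 23.6
tcp_pos: [0.4491, -0.2941, 0.2717]
ee_rot: [[0.999, -0.033, -0.003], [-0.033, -0.999, 0.001], [-0.003, -0.001, -1.0]]
wrist_force: [1.5, 1.1, 0.2]
gripper_width: 1.003
gripper_force: 0.0
```

Call:
servo_tool --pt "0 0 0 0 87" --pt "0 0 0 0 87" --pt "0 0 0 0 87" --pt "0 0 0 0 87" --pt "0 0 0 0 87"

```text
time_s: 24.02
tcp_pos: [0.4498, -0.2911, 0.2731]
ee_rot: [[1.0, -0.031, -0.0], [-0.031, -1.0, 0.0], [-0.0, -0.0, -1.0]]
wrist_force: [0.7, -0.7, -0.0]
gripper_width: 1.0
gripper_force: 0.0
```

```bash
python3 - <<'E'
from h import *
c=r.capture("wrist");s=r.sense();print(s["time_s"],s["tcp_pos"],s["ee_rot"][:2,0].round(3))
for S in(90,110,130,150):
    h=hull(c,(100,0,540,272),S);print(S,h.min(0),h.max(0),rect(c,h,.032))
E
```

```text
24.0667 [ 0.44987059 -0.29116472  0.27328302] [ 1.    -0.031]
90 [294  22] [355 234] (array([ 529.7, -297.6]), array([ 62.5, 219.7]), 87.99)
110 [294  22] [355 234] (array([ 529.7, -297.6]), array([ 62. , 219.6]), 87.93)
130 [294  22] [355 234] (array([ 529.5, -297.6]), array([ 61.5, 219.4]), 87.9)
150 [294  23] [354 234] (array([ 529.3, -297.6]), array([ 61.1, 218.8]), 87.93)
```

Call:
servo_tool --pt "0.6 -0.05 -0.9 0 87" --pt "1.2 -0.1 -1.8 0 87" --pt "1.8 -0.15 -2.8 0 87" --pt "2.4 -0.2 -3.8 0 87" --pt "2.66 -0.21 -4.8 0 87"

```text
time_s: 24.48
tcp_pos: [0.532, -0.2978, 0.1283]
ee_rot: [[1.0, -0.03, 0.002], [-0.03, -1.0, -0.001], [0.002, 0.001, -1.0]]
wrist_force: [0.9, -0.1, -0.2]
gripper_width: 0.998
gripper_force: 0.0
```

Call:
servo_tool --pt "0 0 -0.5 0 87" --pt "0 0 -0.5 0 87" --pt "0 0 -0.5 0 87" --pt "0 0 -0.5 0 87" --pt "0 0 -0.5 0 87"

```text
time_s: 24.9
tcp_pos: [0.5306, -0.2986, 0.1164]
ee_rot: [[0.999, -0.032, 0.004], [-0.032, -0.999, -0.001], [0.004, 0.001, -1.0]]
wrist_force: [-0.1, -1.1, 0.6]
gripper_width: 1.002
gripper_force: 0.0
```

Call:
servo_tool --pt "0 0 -0.8 0 87" --pt "0 0 -1.6 0 87" --pt "0 0 -2.4 0 87" --pt "0 0 -2.9 0 87" --pt "0 0 -3.07 0 87"

```text
time_s: 25.32
tcp_pos: [0.5287, -0.2982, 0.0211]
ee_rot: [[0.999, -0.033, -0.002], [-0.033, -0.999, 0.001], [-0.002, -0.001, -1.0]]
wrist_force: [-0.7, -0.3, -0.3]
gripper_width: 1.0
gripper_force: 0.0
```

Call:
servo_tool --pt "0 0 0 0 80" --pt "0 0 0 0 50" --pt "0 0 0 0 50" --pt "0 0 0 0 50" --pt "0 0 0 0 50"

```text
time_s: 25.73
tcp_pos: [0.5304, -0.2987, 0.0234]
ee_rot: [[0.999, -0.033, 0.002], [-0.033, -0.999, -0.001], [0.002, 0.001, -1.0]]
wrist_force: [-0.3, -0.1, 2.6]
gripper_width: 0.722
gripper_force: 30.0
```

Call:
servo_tool --pt "0 0 0 0 50" --pt "0 0 0 0 50" --pt "0 0 0.2 0 50" --pt "0 0 0.6 0 50" --pt "0 0 1.2 0 50"

```text
time_s: 26.15
tcp_pos: [0.5282, -0.2981, 0.0573]
ee_rot: [[0.999, -0.033, -0.004], [-0.033, -0.999, 0.001], [-0.004, -0.001, -1.0]]
wrist_force: [0.6, 0.0, -1.0]
gripper_width: 0.726
gripper_force: 30.0
```

Call:
servo_tool --pt "0 0.2 0.5 0 50" --pt "0 0.7 1.0 0 50" --pt "-0.1 1.5 1.2 0.03 50" --pt "-0.2 2.4 1.2 0.07 50" --pt "-0.3 3.4 1.2 0.1 50"

```text
time_s: 26.57
tcp_pos: [0.5207, -0.1961, 0.0954]
ee_rot: [[0.998, 0.067, 0.002], [0.067, -0.998, -0.0], [0.002, 0.0, -1.0]]
wrist_force: [0.4, 0.3, -0.7]
gripper_width: 0.723
gripper_force: 30.0
```

Call:
servo_tool --pt "-0.08 1.1 0 0.03 50" --pt "-0.16 2.2 0 0.06 50" --pt "-0.24 3.3 0 0.09 50" --pt "-0.32 4.4 0 0.12 50" --pt "-0.4 5.5 0 0.15 50"

```text
time_s: 26.98
tcp_pos: [0.5083, -0.0301, 0.0949]
ee_rot: [[0.976, 0.217, 0.001], [0.217, -0.976, 0.0], [0.001, 0.0, -1.0]]
wrist_force: [0.3, 0.1, -1.4]
gripper_width: 0.726
gripper_force: 30.0
```

Call:
servo_tool --pt "-0.08 1.1 0 0.03 50" --pt "-0.16 2.2 0 0.06 50" --pt "-0.24 3.3 0 0.09 50" --pt "-0.32 4.4 0 0.12 50" --pt "-0.4 5.5 0 0.15 50"

```text
time_s: 27.4
tcp_pos: [0.4963, 0.1351, 0.0949]
ee_rot: [[0.933, 0.361, 0.001], [0.361, -0.933, 0.0], [0.001, -0.0, -1.0]]
wrist_force: [-0.1, -0.7, -1.0]
gripper_width: 0.721
gripper_force: 30.0
```

Call:
servo_tool --pt "-0.08 1.1 0 0.006 50" --pt "-0.16 2.2 0 0.006 50" --pt "-0.24 3.3 0 0.006 50" --pt "-0.32 4.4 0 0.006 50" --pt "-0.37 5.2 0 0.006 50"

```text
time_s: 27.82
tcp_pos: [0.4853, 0.2922, 0.0949]
ee_rot: [[0.931, 0.366, 0.001], [0.366, -0.931, 0.001], [0.002, -0.001, -1.0]]
wrist_force: [0.5, 0.5, -0.4]
gripper_width: 0.72
gripper_force: 30.0
```

Call:
servo_tool --pt "0 0.16 0 0 50" --pt "0 0.16 0 0 50" --pt "0 0.16 0 0 50" --pt "0 0.16 0 0 50" --pt "0 0.16 0 0 50"

```text
time_s: 28.23
tcp_pos: [0.4855, 0.2929, 0.0942]
ee_rot: [[0.932, 0.363, -0.0], [0.363, -0.932, -0.0], [-0.001, 0.0, -1.0]]
wrist_force: [0.2, 0.1, -1.5]
gripper_width: 0.722
gripper_force: 30.0
```

```bash
python3 - <<'E'
from h import *
c=r.capture("wrist");t=r.capture("top");s=r.sense();print(s["time_s"],s["tcp_pos"],s["ee_rot"][:2,0].round(3),s["gripper_width"]*87,s["gripper_force"])
for S in(90,130):
    h=hull(c,(100,0,540,272),S);print(S,h.min(0),h.max(0))
m=hull(t,(80,200,240,370),110);print(rect(t,m,.1),m.min(0),m.max(0))
E
```

```text
28.3333 [0.48563149 0.29318382 0.09420866] [0.932 0.363] 62.327596809005136 29.999747243709862
90 [234  41] [407 271]
130 [235  41] [407 271]
(array([420.7, 259.9]), array([96.8, 78.3]), 20.76) [119 285] [181 348]
```

Call:
servo_tool --pt "0 0.06 -0.4 0 50" --pt "0 0.06 -0.8 0 50" --pt "0 0.06 -1.2 0 50" --pt "0 0.06 -1.5 0 50" --pt "0 0.06 -1.7 0 50"

```text
time_s: 28.75
tcp_pos: [0.4853, 0.2952, 0.0421]
ee_rot: [[0.931, 0.364, -0.001], [0.364, -0.931, -0.001], [-0.001, 0.001, -1.0]]
wrist_force: [-0.4, 0.4, -1.4]
gripper_width: 0.72
gripper_force: 30.0
```

Call:
servo_tool --pt "0 0 -0.1 0 50" --pt "0 0 -0.2 0 50" --pt "0 0 -0.3 0 50" --pt "0 0 -0.37 0 50" --pt "0 0 -0.42 0 50"

```text
time_s: 29.17
tcp_pos: [0.4856, 0.2962, 0.0305]
ee_rot: [[0.931, 0.365, 0.0], [0.365, -0.931, 0.0], [0.0, -0.0, -1.0]]
wrist_force: [0.4, 0.1, -0.8]
gripper_width: 0.722
gripper_force: 30.0
```

Call:
servo_tool --pt "0 0 -0.04 0 50" --pt "0 0 -0.08 0 50" --pt "0 0 -0.12 0 50" --pt "0 0 -0.16 0 50" --pt "0 0 -0.2 0 50"

```text
time_s: 29.58
tcp_pos: [0.4856, 0.2962, 0.0263]
ee_rot: [[0.931, 0.365, 0.0], [0.365, -0.931, -0.0], [0.0, 0.0, -1.0]]
wrist_force: [-7.2, -1.9, 19.4]
gripper_width: 0.722
gripper_force: 30.0
```

Call:
servo_tool --pt "0 0 0 0 66" --pt "0 0 0 0 70" --pt "0 0 0 0 87" --pt "0 0 0 0 87" --pt "0 0 0 0 87"

```text
time_s: 30.0
tcp_pos: [0.4855, 0.296, 0.0242]
ee_rot: [[0.931, 0.365, -0.0], [0.365, -0.931, -0.0], [-0.0, 0.0, -1.0]]
wrist_force: [-0.0, -0.1, -0.2]
gripper_width: 0.943
gripper_force: 0.0
```

Call:
servo_tool --pt "0 0 0.7 0 87" --pt "0 0 1.7 0 87" --pt "0 0 2.7 0 87" --pt "0 0 3.0 0 20" --pt "0 0 3.0 0 20"

```text
time_s: 30.42
tcp_pos: [0.487, 0.2974, 0.1175]
ee_rot: [[0.931, 0.365, 0.005], [0.365, -0.931, 0.005], [0.006, -0.003, -1.0]]
wrist_force: [0.1, -0.1, 0.1]
gripper_width: 0.918
gripper_force: 0.0
```

Call:
servo_tool --pt "-0.6 -0.2 1 0 10" --pt "-1.2 -0.5 2 0 10" --pt "-1.8 -0.7 3 0 10" --pt "-2.4 -0.9 4 0 10" --pt "-2.9 -1.1 5.2 0 10"

```text
time_s: 30.83
tcp_pos: [0.3963, 0.2616, 0.2688]
ee_rot: [[0.931, 0.364, -0.005], [0.364, -0.931, -0.004], [-0.006, 0.002, -1.0]]
wrist_force: [0.6, 0.6, -0.4]
gripper_width: 0.554
gripper_force: 0.0
```

Call:
servo_tool --pt "0 0 0 0 10" --pt "0 0 0 0 10" --pt "0 0 0 0 10" --pt "0 0 0 0 10" --pt "0 0 0 0 10"

```text
time_s: 31.25
tcp_pos: [0.3983, 0.2627, 0.2684]
ee_rot: [[0.931, 0.364, -0.003], [0.364, -0.931, -0.003], [-0.004, 0.002, -1.0]]
wrist_force: [0.8, 0.5, 0.8]
gripper_width: 0.182
gripper_force: 0.0
```

```bash
python3 - <<'E'
from h import *
c=r.capture("wrist");t=r.capture("top");s=r.sense();print(s["time_s"],s["tcp_pos"],s["ee_rot"][:2,0].round(3))
for S in(90,130):
    h=hull(c,(100,0,540,272),S);print(S,h.min(0),h.max(0));
    for z in(.003,.035): print(rect(c,h,z))
h=cv2.approxPolyDP(h.reshape(-1,1,2),3,True).reshape(-1,2);print(h.tolist())
print(p2w(c,h,.035)[:,:2].round(4).tolist())
cv2.imwrite("pics/w13.png",c["pixels"][:,:,::-1])
E
```

```text
31.35 [0.39848699 0.26286627 0.26897223] [0.931 0.364]
90 [289   4] [352 225]
(array([486.1, 295. ]), array([239.2,  67.8]), 21.38)
(array([484.7, 294.6]), array([220.6,  62.5]), 21.38)
130 [289   5] [352 224]
(array([486.3, 294.9]), array([237.2,  66.8]), 21.33)
(array([484.9, 294.5]), array([218.7,  61.6]), 21.33)
[[352, 5], [347, 224], [293, 224], [289, 6]]
[[0.5981, 0.3067], [0.3942, 0.2279], [0.3723, 0.2838], [0.5749, 0.3632]]
```

The lid measures 220.6 x 62.5 at its expected height, centred at (0.485, 0.2946) at 21.4°, matching the box. I'll press gently with closed fingers to make sure it's home.

Call:
servo_tool --pt "0.6 0.2 -1.1 0 5" --pt "1.2 0.5 -2.2 0 5" --pt "1.8 0.7 -3.2 0 5" --pt "2.4 0.9 -4.3 0 5" --pt "2.9 1.1 -5.2 0 5"

```text
time_s: 31.77
tcp_pos: [0.486, 0.2956, 0.1112]
ee_rot: [[0.931, 0.364, -0.002], [0.364, -0.931, -0.002], [-0.003, 0.001, -1.0]]
wrist_force: [0.3, -0.7, -0.0]
gripper_width: 0.058
gripper_force: 0.0
```

Call:
servo_tool --pt "0 0 -0.6 0 5" --pt "0 0 -1.2 0 5" --pt "0 0 -1.6 0 5" --pt "0 0 -1.7 0 5" --pt "0 0 -1.75 0 5"

```text
time_s: 32.18
tcp_pos: [0.4853, 0.2956, 0.0605]
ee_rot: [[0.931, 0.364, -0.002], [0.364, -0.931, -0.002], [-0.003, 0.001, -1.0]]
wrist_force: [0.8, -0.1, 0.4]
gripper_width: 0.058
gripper_force: 0.0
```

Call:
servo_tool --pt "0 0 -0.06 0 5" --pt "0 0 -0.12 0 5" --pt "0 0 -0.18 0 5" --pt "0 0 -0.22 0 5" --pt "0 0 -0.24 0 5"

```text
time_s: 32.6
tcp_pos: [0.4856, 0.2962, 0.0552]
ee_rot: [[0.931, 0.365, 0.001], [0.365, -0.931, 0.001], [0.001, -0.0, -1.0]]
wrist_force: [0.4, 0.4, -0.3]
gripper_width: 0.058
gripper_force: 0.0
```

No contact yet at 0.0552; contact is expected at about 0.052.

Call:
servo_tool --pt "0 0 -0.04 0 5" --pt "0 0 -0.08 0 5" --pt "0 0 -0.11 0 5" --pt "0 0 -0.14 0 5" --pt "0 0 -0.16 0 5"

```text
time_s: 33.02
tcp_pos: [0.4856, 0.2961, 0.0515]
ee_rot: [[0.931, 0.365, 0.0], [0.365, -0.931, -0.0], [0.0, 0.0, -1.0]]
wrist_force: [-4.0, -1.8, 12.3]
gripper_width: 0.054
gripper_force: 6.5
```

The fingers touch at TCP 0.0515, which puts the lid top at 0.0345, so the lid is home.

Call:
servo_tool --pt "0 0 0.3 0 5" --pt "0 0 1.0 0 5" --pt "0 0 2.0 0 5" --pt "0 0 3.0 0 5" --pt "0 0 4.0 0 5"

```text
time_s: 33.43
tcp_pos: [0.4853, 0.2959, 0.1714]
ee_rot: [[0.931, 0.365, -0.0], [0.365, -0.931, -0.0], [-0.0, 0.0, -1.0]]
wrist_force: [0.5, 1.0, 0.4]
gripper_width: 0.061
gripper_force: 0.0
```

Call:
servo_tool --pt "0 0 0 0 5" --pt "0 0 0 0 5" --pt "0 0 0 0 5" --pt "0 0 0 0 5" --pt "0 0 0 0 5"

```text
time_s: 33.85
tcp_pos: [0.4849, 0.2955, 0.1685]
ee_rot: [[0.931, 0.364, -0.002], [0.364, -0.931, -0.002], [-0.003, 0.001, -1.0]]
wrist_force: [-0.3, -0.7, 0.5]
gripper_width: 0.056
gripper_force: 0.0
```

```bash
python3 -c "
from station import r
print(r.finish_job())"
```

```text
the job is handed in; nothing more can be done
None
```

The four dark pralines are in their pockets, the lid is pushed home and the job was handed in at about 34 s; the hand-in call returned no verdict, and placement was checked only by camera and fingertip contact.

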